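# Set an angle bracket on the scribed line in the arbor press and nip it under the ram

## Robot

A 6-joint arm with a two-finger parallel gripper is mounted at the origin on the work surface. World frame = base frame: x ahead of the robot, y to its left, z up, the work surface at z = 0. Lengths are in m, angles in rad, forces in N, time in s.
With the tool pointing down it reaches from about 0.35 to 0.775 m from the base axis. Payload 7.3 kg.
Tool frame: the origin (TCP) lies between the finger pads; the fingertips stand 17 mm ahead of it and the grasp point (between the pads) lies 2 mm behind it; z points along the fingers, y is the line along which they close (so a half turn about z gives the same grasp; the last joint's range is limited). The gripper opens to 92 mm and grips with 3 to 60 N. Pads are 19 mm wide; open, the fingers measure 130 mm over their backs; the gripper's body (75 mm by 190 mm) begins 47 mm behind the grasp point.
Start: joints at [0.98, 0.342, 1.524, -0, 1.275, -0.146], TCP at [0.226, 0.474, 0.244] pointing down, gripper open.
Joint ranges: [-2.53, 2.53], [-0.77, 2.02], [0.04, 2.7], [-1, 4.14], [0.28, 2.66], [-3.11, 3.11]. Speed limits (rad/s): [2.57, 2.57, 3.14, 3.14, 3.14, 3.14].

## Interface

Orientations are given as [roll, pitch, yaw] about the fixed x, y, z axes, in that order (R = Rz(yaw) Ry(pitch) Rx(roll)).
In Python, from cell import robot, optics gives the robot as it stands.
- The arm moves only by the tool play_rows, never from a script. Its argument "rows" is a list of rows, each a list of 7 numbers: the shift along the tool's x, y, z in cm, then the turn, a rotation vector about the tool's x, y, z in rad, then the opening, from 0 (shut) to 1 (fully open). In form: [[tx, ty, tz, wx, wy, wz, grip], ...]. A call has 1 to 20 rows; each row is the pose to reach, as a shift and turn from the pose commanded when the call began, along the tool's axes at that moment; what a row does not reach only later rows make up. A row lasts 1/10 s, in which the tool goes at most 50 mm and 8.59 degrees, less where a joint would pass 70% of its speed; a pose out of reach is approached as far as the arm can. A call with a gripper value outside its range is refused whole. The fingers move at their own pace and stop on an object; "squeeze" is the grip in N (left out, the last holds). Time passes only in rows, so rows that repeat a pose let the fingers close. It gives the time, the measured TCP pose, the force, the opening and the grip force at its end, in the units of the state.
- robot.observe(): the state, without advancing time (a new reading comes with each control period).
- optics.read_camera(name): name is "scene" or "top"; returns (picture, depth): 480x640x3 uint8, red, green, blue; 480x640 float32, m along the optical axis (not along the pixel's ray), 0 where there is no reading.
- optics.camera_model(name): a dict with "fx", "fy", "cx", "cy" (pixels), "origin" and "rotation" of the camera in the world. Camera axes: x right, y up, looking along -z (the intrinsics and any distortion apply to the point x, -y, -z); pixel columns grow to the right and rows downward; lengths in m; the calibration is good to about 2 mm. A picture is of the moment at which its call begins. camera_model takes no time and is no camera call.
- robot.hand_in(): hands the job in; it is judged then, once.
The state is a dict: "time": time; "qpos": joint angles; "qvel": joint speeds; "joint_efforts": joint torques, N m; "tool_pos": TCP position; "tool_rot": TCP orientation; "contact_force": force on the tool from outside, world axes, zero at the start; "torque": the same for the moment, N m; "opening": finger opening in m; "grip_force": force on a finger pad.
Only numpy, scipy, OpenCV 4.12 (cv2) and the standard library are available. Lean on these libraries where they do the work, as an engineer would, in place of code of your own. Each camera call takes 0.05 s, during which the arm holds its last target. There are 200 camera calls.

## Task

Set up the bare steel angle bracket for stamping in the arbor press: slide it on the locating plate so that its side lies against the fence, and push it in under the ram, upright leg at the back, until its leading edge lies on the scribed line, square to it; there is no stop. Then pull the lever down until the ram rests on the bracket and holds it there. Leave the other things on the bench where they are.

Things in the scene. Friction and masses are not known exactly. Their poses are not given: they have to be found in the camera images.
- mark (a point): Where the bright scribed line meets the fence, on the top of the locating plate (57 mm above the bench). x axis: into the press, the direction of pushing; y: along the line towards the fence; z up. The line runs from here to 135 mm along -y on marking blue. The fence, 20 mm high, 15 mm thick, has its face in this frame's plane y = 0, from x = -273 to +32 mm.
- press: Green arbor press, origin under the ram's axis at bench height, axes as mark. Its grey steel locating plate (12 mm thick) spans x -240 to +75, y -85 to +85 mm. Its head (y -30 to 30 mm) hangs over the plate from x = -39 mm (bolt heads) to the column at x = 85 mm, underside 100 mm and top 192 mm above the plate: an upright gripper cannot follow the bracket in to the line.
- bracket: Bare steel angle bracket: 100 mm cut of 75 x 50 x 8 mm angle, about 0.7 kg, two holes in each leg. The 75 mm leg lies flat on the plate, the 50 mm leg stands upright at the trailing end. Origin: middle of the flat leg's underside. x: from the upright leg to the leading edge; y: to the side that goes against the fence; z up. Centre of mass at x = -12 mm.
- bracket_edge (a point): Middle of the bracket's lower leading edge, 37.5 mm along x from its origin; axes as bracket. The edge is 100 mm long; it is to lie on the scribed line.
- bracket_side (a point): Middle of the bracket's lower side edge, 50 mm along y from its origin; axes as bracket. This side goes against the fence.
- bracket_back (a point): Middle of the outer (trailing) face of the bracket's upright leg, 25 mm above the plate, 37.5 mm behind the origin; axes as bracket. The face is 100 mm wide and 50 mm high.
- ram: The square steel ram of the press, 25 x 25 mm; its origin is the middle of its flat foot. It goes down 16 mm for each radian of the lever and stands 22 to 28 mm above the plate at the start, clear of the bracket's 8 mm flat leg.
- lever (a joint): Angle of the press lever, rad: 0 as far up as it goes (46 degrees above level), growing as it is pulled forward and down, up to 1.9; at the start 0 to 0.35. With the bracket under the ram the foot meets it at about 1.25. The lever stays where it is left and needs 5 to 8 N at its knob.
- lever_knob (a point): Centre of the black ball knob, 32 mm in diameter, at the end of the lever, a 13 mm bar that stands out in front of the press on the fence side.
- lever_pivot (a point): Point of the lever's axis level with the knob; the knob swings about it at a radius of 170 mm in the upright plane through this point and the mark's x axis direction; the lever starts leaning to -x and up. Axes as mark.
- done_bracket: Red painted angle bracket of the same size and axes, lying on the bench beyond the fence: leave it.
- dye: White bottle of marking blue with a blue label, 48 mm in diameter, 95 mm high, upright on the bench beside the press; origin under its middle: leave it.
- square: Engineer's square lying flat on the bench, 16 mm high: dark stock 115 mm along y, blade 160 mm along x; origin under the corner: leave it.
- hammer: Brass hammer with a wooden handle, 280 mm, lying on the bench: leave it.
- discs: Stack of dark cutting discs, 125 mm in diameter, 12 mm high, on the bench; origin under its middle: leave it.
- angle_grinder: Blue and black angle grinder lying with its disc up, 360 mm long, 80 mm high, side handle to its left; origin under its gear head, x towards the disc end: leave it.
Mind the look-alikes: they are no part of the job. Of the things shaped like the bracket, the steel one is meant.

How it is judged:
By the outcome, as a careful person would: the job done as asked, in the order asked, and still so for the second after the job is handed in, with the robot touching nothing.
It also fails if it takes over 70 s, if anything falls off the work surface, if the arm or the gripper's body presses on something with over 40 N, if the wrist force passes 120 N, or if a joint passes its speed limit or range.

## Working session

There is one attempt and no reset: what is moved stays moved. The work goes in short steps, Python scripts to look and compute and a tool call to move; the robot and the scene stay as the last step left them, time stands still between calls to the robot, and variables do not carry over. Pictures are saved under pics/ and viewed, at most 10 in all, crops included, and the job is handed in when it is done.

Besides the shell and the picture viewer there is one more tool, called after ">>>" in YAML: its name, and indented under it one key for each argument. play_rows: Moves the arm, as the interface text tells. Its arguments: {"type":"object","properties":{"rows":{"type":"array"},"squeeze":{"type":"number"}},"required":["rows"]}

```bash
mkdir -p pics; ls
cat > h.py <<'E'
import numpy as np, cv2
from cell import robot, optics
def snap(n,tag):
    p,d=optics.read_camera(n); cv2.imwrite(f'pics/{tag}.png',p[:,:,::-1]); np.savez(f'{tag}.npz',p=p,d=d); return p,d
def cloud(n,d):
    m=optics.camera_model(n); v,u=np.mgrid[0:480,0:640]
    P=np.stack([(u-m['cx'])/m['fx']*d,-(v-m['cy'])/m['fy']*d,-d],-1)
    return P@np.array(m['rotation']).T+np.array(m['origin'])
E
python3 - <<'E'
from h import *
for n in('scene','top'):
    snap(n,n+'1'); print(optics.camera_model(n))
print(robot.observe())
E
```

```text
pics
{'fx': 526.9688968190143, 'fy': 526.9688968190143, 'cx': 317.9713387620045, 'cy': 232.1282348148829, 'origin': array([1.0178811 , 0.67780807, 0.98709574]), 'rotation': array([ 0.82388372, -0.02052028,  2.5369789 ])}
{'fx': 484.85262258571936, 'fy': 484.85262258571936, 'cx': 318.3547003800624, 'cy': 240.34928627965155, 'origin': array([ 0.45692021, -0.02392073,  1.23092121]), 'rotation': array([ 0.06764393,  0.01208192, -1.57680791])}
{'time': 0.1, 'qpos': array([ 9.80000583e-01,  3.42650198e-01,  1.52490899e+00,  1.32592856e-05,
        1.27544119e+00, -1.46006073e-01]), 'qvel': array([ 0.00040566,  0.00130928, -0.00142988,  0.00142493,  0.00018243,
        0.0006956 ]), 'joint_efforts': array([ 1.10869158e-03, -4.32002664e+01, -2.44695497e+01,  7.19194184e-02,
        5.25684224e-02, -8.27238591e-05]), 'tool_pos': array([0.22567502, 0.47363726, 0.2431203 ]), 'tool_rot': array([-3.14020175e+00, -2.17351836e-04,  2.69679896e+00]), 'contact_force': array([-0.14574773,  0.96697691, -0.93669396]), 'torque': array([-0.03568559,  0.04179315,  0.02443863]), 'grip_force': 0.0, 'opening': 0.09165340995549931}
```

```bash
sed -i "s/np.array(m\['rotation'\]).T/Rot.from_euler('xyz',m['rotation']).as_matrix().T/; 1a from scipy.spatial.transform import Rotation as Rot" h.py; cat h.py | tail -4
```

```text
def cloud(n,d):
    m=optics.camera_model(n); v,u=np.mgrid[0:480,0:640]
    P=np.stack([(u-m['cx'])/m['fx']*d,-(v-m['cy'])/m['fy']*d,-d],-1)
    return P@Rot.from_euler('xyz',m['rotation']).as_matrix().T+np.array(m['origin'])
```

View pics/top1.png

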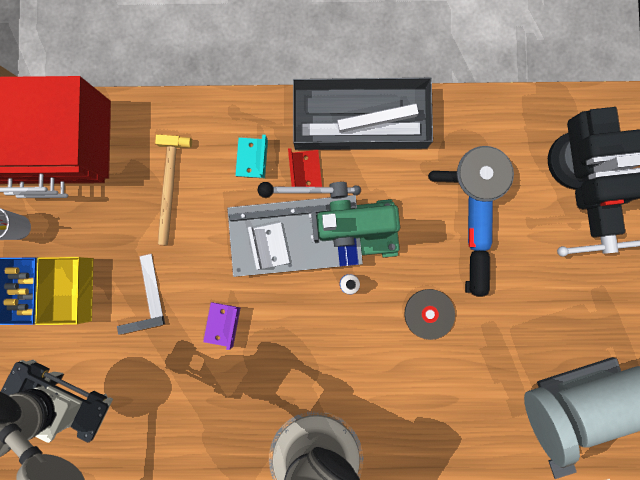

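View pics/scene1.png

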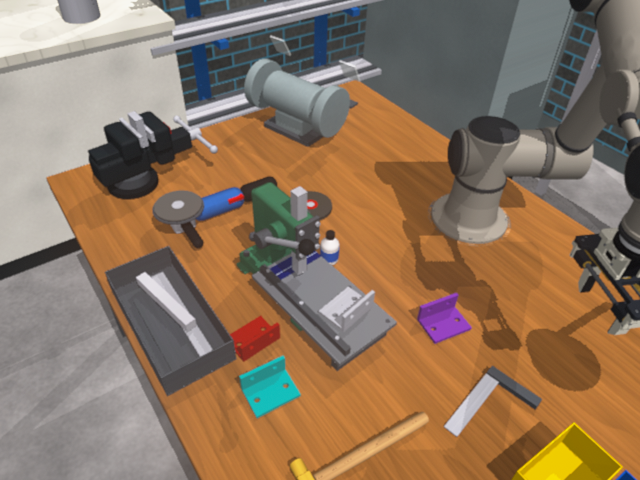

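Run:
```python
from h import *
p=np.load('top1.npz'); s=np.load('scene1.npz')
c=p['p'][170:300,220:410,::-1]; cv2.imwrite('pics/c1.png',cv2.resize(c,(760,520),interpolation=cv2.INTER_CUBIC))
P=cloud('top',p['d']); 
for (v,u) in [(300,300),(225,245),(265,245),(250,300),(240,270),(190,265),(190,338),(190,355),(208,260),(212,300),(250,347),(220,330)]: print(v,u,P[v,u].round(4))
c=s['p'][170:370,230:410,::-1]; cv2.imwrite('pics/c2.png',cv2.resize(c,None,fx=3,fy=3,interpolation=cv2.INTER_CUBIC)[:600])
```

```text
300 300 [0.3898 0.0377 0.001 ]
225 245 [0.5755 0.1687 0.0548]
265 245 [0.4779 0.168  0.0563]
250 300 [0.5134 0.0344 0.0572]
240 270 [0.5374 0.1061 0.0678]
190 265 [0.6176 0.0891 0.3063]
190 338 [ 0.6304 -0.0539  0.2258]
190 355 [ 0.6361 -0.0917  0.1909]
208 260 [0.617  0.1321 0.0545]
212 300 [0.6028 0.0328 0.0827]
250 347 [ 0.5126 -0.0794  0.0577]
220 330 [ 0.5572 -0.0355  0.3189]
```

View pics/c1.png

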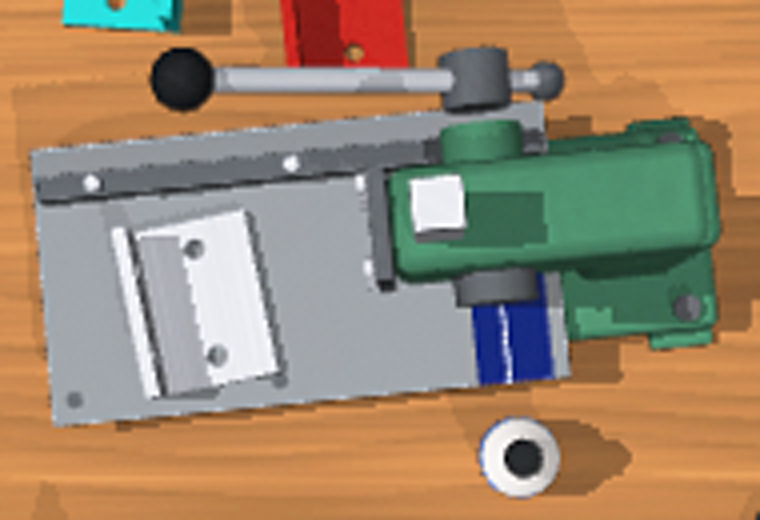

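View pics/c2.png

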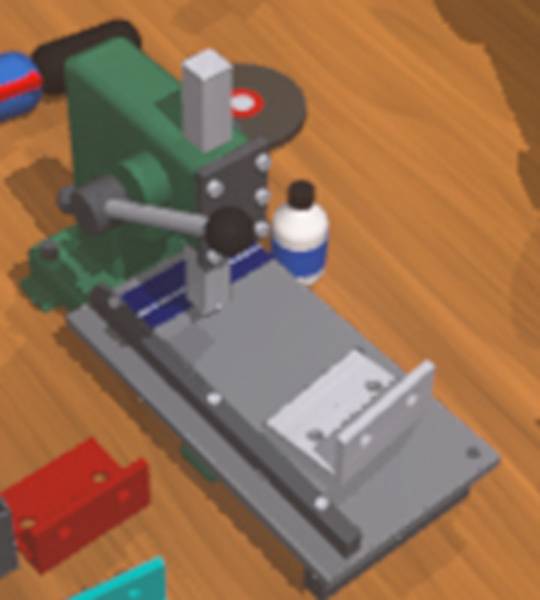

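```bash
cat >> h.py <<'E'
def hit(n,u,v,z):
    m=optics.camera_model(n); R=Rot.from_euler('xyz',m['rotation']).as_matrix(); o=np.array(m['origin'])
    r=np.stack([(np.asarray(u,float)-m['cx'])/m['fx'],-(np.asarray(v,float)-m['cy'])/m['fy'],-np.ones(np.shape(u))],-1)@R.T
    return o+r*((z-o[2])/r[...,2])[...,None]
def proj(n,X):
    m=optics.camera_model(n); R=Rot.from_euler('xyz',m['rotation']).as_matrix(); c=(np.asarray(X)-m['origin'])@R
    return np.stack([m['cx']-m['fx']*c[...,0]/c[...,2], m['cy']+m['fy']*c[...,1]/c[...,2]],-1)
E
cat > m1.py <<'E'
from h import *
import sys
top=np.load('top1.npz'); sc=np.load('scene1.npz')
def rect(M,name):
    r=cv2.minAreaRect(M[:,:2].astype(np.float32)*1000); print(name,len(M),np.round(r[0],1),np.round(r[1],1),round(r[2],2),'z',np.median(M[:,2]).round(4))
for n,D in(('top',top),('scene',sc)):
    P=cloud(n,D['d']); p=D['p'].astype(int); x,y,z=P[...,0],P[...,1],P[...,2]
    roi=(x>.42)&(x<.68)&(y>-.2)&(y<.22)
    g=(p.max(-1)-p.min(-1)<25)
    m=roi&(abs(z-.057)<.005)&g
    m=cv2.morphologyEx(m.astype(np.uint8),cv2.MORPH_OPEN,np.ones((3,3)))>0
    rect(P[m],n+' plate')
    b=roi&(y>.03)&(y<.18)&(x<.60)&(z>.062)&(z<.115)&g
    l,k,st,_=cv2.connectedComponentsWithStats(b.astype(np.uint8)); i=1+st[1:,4].argmax(); 
    rect(P[(l==i)&(z<.072)],n+' flat'); rect(P[(l==i)&(z>.09)],n+' up'); rect(P[l==i],n+' all')
    # line: bright pixels among blue
    blue=roi&(p[...,2]>p[...,0]+50)&(p[...,2]>p[...,1]+40)&(abs(z-.057)<.01)
    hull=cv2.morphologyEx(blue.astype(np.uint8),cv2.MORPH_CLOSE,np.ones((5,5)))>0
    L=hull&(p.min(-1)>110)
    v,u=np.nonzero(L); Q=hit(n,u,v,.057)
    print(n,'line n',len(u)); 
    if len(u)>4:
        vx,vy,x0,y0=cv2.fitLine((Q[:,:2]*1000).astype(np.float32),cv2.DIST_HUBER,0,.01,.01).ravel(); print('dir deg',np.degrees(np.arctan2(vy,vx)),'pt',x0,y0, 'span x',Q[:,0].min(),Q[:,0].max())
    k=roi&(p.max(-1)<60)&(z>.2); print('knob',np.median(P[k],0) if k.any() else 0,k.sum())
    if k.any(): print(P[k].min(0),P[k].max(0))
    f=roi&(abs(z-.0765)<.004)&(x>.56)
    if f.sum()>5:
        rect(P[f],n+' fence')
E
python3 m1.py
```

```text
top plate 4252 [549.1  48.2] [169.5 314.5] 5.0 z 0.0574
top flat 0 [0. 0.] [0. 0.] 0.0 z nan
top up 0 [0. 0.] [0. 0.] 0.0 z nan
  return _methods._mean(a, axis=axis, dtype=dtype,
  ret = ret.dtype.type(ret / rcount)
Traceback (most recent call last):
  File "m1.py", line 15, in <module>
    rect(P[(l==i)&(z<.072)],n+' flat'); rect(P[(l==i)&(z>.09)],n+' up'); rect(P[l==i],n+' all')
                                                                         ~~~~^^^^^^^^^^^^^^^^^^
  File "m1.py", line 5, in rect
    r=cv2.minAreaRect(M[:,:2].astype(np.float32)*1000); print(name,len(M),np.round(r[0],1),np.round(r[1],1),round(r[2],2),'z',np.median(M[:,2]).round(4))
cv2.error: OpenCV(4.12.0) /io/opencv/modules/imgproc/src/convhull.cpp:143: error: (-215:Assertion failed) total >= 0 && (depth == CV_32F || depth == CV_32S) in function 'convexHull'
```

```bash
sed -i 's/l,k,st,_=cv2/k,l,st,_=cv2/' m1.py; python3 m1.py
```

```text
top plate 4252 [549.1  48.2] [169.5 314.5] 5.0 z 0.0574
top flat 1069 [523.9 111.7] [101.6  83.9] 12.11 z 0.0658
top up 187 [517.3 140.1] [99.7  8.6] 11.88 z 0.1066
top all 1301 [523.9 111.7] [101.6  83.9] 12.11 z 0.0664
top line n 22
dir deg -1.7149961 pt 493.014 -77.00521 span x 0.4210909935004017 0.5199471316372969
knob [0.61198125 0.07838367 0.3019545 ] 350
[ 0.45692021 -0.16612067  0.20009286] [0.63507261 0.10428547 1.23092121]
top fence 590 [593.2  51.6] [ 42.2 303.4] 5.14 z 0.0771
scene plate 4857 [533.1  45.3] [209.6 318.6] 5.35 z 0.0575
scene flat 838 [526.  105.6] [103.1  83.6] 10.25 z 0.0655
scene up 272 [520.1 139.6] [99.8 10.4] 11.96 z 0.1054
scene all 1271 [526.3 106. ] [103.7  83.6] 11.8 z 0.0668
scene line n 2
knob [0.62650982 0.09638069 0.30090587] 179
[ 0.59688099 -0.17458835  0.20043279] [0.63861737 0.10634312 0.30930467]
scene fence 843 [596.   19.8] [373.   70.2] 89.92 z 0.0772
```

```bash
cat > m2.py <<'E'
from h import *
a=np.radians(5.0); ex=np.array([np.sin(a),-np.cos(a)]); ey=np.array([np.cos(a),np.sin(a)]); O=np.array([.5563,-.0340])
def pf(X): d=np.asarray(X)[...,:2]-O; return np.stack([d@ex,d@ey],-1)*1000
if __name__=='__main__':
    for n in('top','scene'):
        D=np.load(n+'1.npz'); p=D['p'].astype(int); P=cloud(n,D['d']); 
        F=pf(P); z=P[...,2]
        # line pixels
        L=(abs(F[...,0]-33)<14)&(abs(z-.057)<.008)&(((F[...,1]<-38)&(F[...,1]>-82))|((F[...,1]>34)&(F[...,1]<60)))
        v,u=np.nonzero(L); w=p[v,u,0]*1.; Q=pf(hit(n,u,v,np.full(len(u),.057)))
        s=w>70
        for y in range(-85,65,8):
            k=s&(abs(Q[:,1]-y)<4); 
            if k.sum()>1: print(n,y,k.sum(),(Q[k,0]*(w[k]-40)).sum()/(w[k]-40).sum(), w[k].max())
        m=(z>.0735)&(z<.082)&(F[...,0]<-70)&(F[...,0]>-235)&(F[...,1]>20)&(F[...,1]<90)
        for x in range(-230,-70,30):
            k=m&(abs(F[...,0]-x)<15); 
            if k.any(): print(n,'fence',x,np.percentile(F[k][:,1],[2,98]))
        kn=(p.max(-1)<70)&(z>.24)&(z<.33)&(abs(F[...,0]+150)<40)&(F[...,1]>30)&(F[...,1]<110)
        K=np.c_[F[kn]/1000,z[kn]]
        from scipy.optimize import least_squares
        r=least_squares(lambda c:np.linalg.norm(K-c,axis=1)-.016,K.mean(0)-[0,0,.01],loss='soft_l1',f_scale=.001); print(n,'knob press',r.x,len(K))
        # lever bar
        b=(z>.12)&(F[...,1]>55)&(F[...,1]<110)&(F[...,0]>-150)&(F[...,0]<60)
        for x in range(-140,60,15):
            k=b&(abs(F[...,0]-x)<4)
            if k.any(): print(n,'bar',x,'y',np.median(F[k][:,1]).round(1),'z',np.median(z[k]).round(4),z[k].max().round(4),k.sum())
E
python3 m2.py
```

```text
top -77 8 35.532635846662515 236.0
top -69 6 38.277066167901864 168.0
top -61 5 37.66138394807163 237.0
top -53 9 35.960690509499145 238.0
top -45 6 38.072425048137006 170.0
top -37 2 36.887847798984524 171.0
top fence -230 [49.50813776 63.69878841]
top fence -200 [49.56464562 63.97247399]
top fence -170 [37.79337048 64.51914586]
top fence -140 [49.88096811 64.32248822]
top fence -110 [49.95948982 64.58627074]
top fence -80 [50.1119584 64.5152116]
top knob press [-0.11804498  0.07537937  0.29176203] 151
top bar -125 y 72.1 z 0.3036 0.3091 53
top bar -110 y 73.1 z 0.3029 0.3095 63
top bar -95 y 73.9 z 0.2846 0.2879 25
top bar -80 y 73.8 z 0.2757 0.2797 23
top bar -65 y 75.0 z 0.2673 0.271 26
top bar -50 y 74.5 z 0.2583 0.2637 24
top bar -35 y 74.6 z 0.2486 0.2522 24
top bar -20 y 74.6 z 0.2415 0.2465 24
top bar -5 y 75.9 z 0.2312 0.2349 23
top bar 10 y 72.8 z 0.2179 0.2286 44
top bar 25 y 72.0 z 0.2232 0.227 67
top bar 40 y 71.6 z 0.2193 0.2247 56
top bar 55 y 76.4 z 0.1949 0.1998 23
scene -85 2 33.90950720907573 113.0
scene -77 10 34.97675547710591 132.0
scene -69 8 34.68475778169218
[... 354 characters left out ...]
ene fence -140 [53.21868526 67.44069513]
scene fence -110 [52.15002124 67.38732723]
scene fence -80 [51.8008237  67.85413737]
scene knob press [-0.11689571  0.07655739  0.29200731] 194
scene bar -125 y 83.6 z 0.3016 0.3085 90
scene bar -110 y 83.4 z 0.3036 0.3078 27
scene bar -95 y 82.4 z 0.2817 0.2878 15
scene bar -80 y 82.0 z 0.2738 0.2795 17
scene bar -65 y 81.7 z 0.2659 0.2709 16
scene bar -50 y 81.7 z 0.2561 0.2628 16
scene bar -35 y 81.4 z 0.2467 0.2532 14
scene bar -20 y 82.0 z 0.2388 0.2433 12
scene bar -5 y 82.0 z 0.2307 0.2341 13
scene bar 10 y 84.0 z 0.2096 0.2273 59
scene bar 25 y 83.3 z 0.2232 0.2271 63
scene bar 40 y 91.5 z 0.2148 0.2227 30
scene bar 55 y 85.5 z 0.1867 0.1911 2
```

```bash
cat >> h.py <<'E'
def go(pos,R):
    s=robot.observe(); R0=Rot.from_euler('xyz',s['tool_rot']); d=R0.inv().apply(np.array(pos)-s['tool_pos'])*100
    print('shift cm',d.round(2),'turn',(R0.inv()*R).as_rotvec().round(4)); return s
E
python3 - <<'E'
from h import *
go([.519,.140,.19],Rot.from_euler('xyz',[180,0,192],degrees=True))
go([.519,.140,.092],Rot.from_euler('xyz',[180,0,192],degrees=True))
E
```

```text
shift cm [-40.84 -17.49   5.33] turn [-0.0013 -0.0007 -0.6542]
shift cm [-40.84 -17.48  15.13] turn [-0.0013 -0.0007 -0.6542]
```

>>> play_rows:
  rows:
    - [-40.8,-17.5,4,0,0,-0.654,0.6]
    - [-40.8,-17.5,4,0,0,-0.654,0.6]
    - [-40.8,-17.5,4,0,0,-0.654,0.6]
    - [-40.8,-17.5,4,0,0,-0.654,0.6]
    - [-40.8,-17.5,4,0,0,-0.654,0.6]
    - [-40.8,-17.5,4,0,0,-0.654,0.6]
    - [-40.8,-17.5,4,0,0,-0.654,0.6]
    - [-40.8,-17.5,4,0,0,-0.654,0.6]
    - [-40.8,-17.5,4,0,0,-0.654,0.6]
    - [-40.8,-17.5,4,0,0,-0.654,0.6]
    - [-40.8,-17.5,4,0,0,-0.654,0.6]
    - [-40.8,-17.5,4,0,0,-0.654,0.6]
    - [-40.8,-17.5,4,0,0,-0.654,0.6]
    - [-40.8,-17.5,4,0,0,-0.654,0.6]

```text
time: 1.5
tool_pos: [0.5181, 0.1416, 0.2039]
tool_rot: [3.141, 0.0, -2.931]
contact_force: [0.0, 1.5, -0.5]
opening: 0.0551
grip_force: 0.0
```

Run:
```python
from h import *
s=go([.519,.140,.092],Rot.from_euler('xyz',[180,0,192],degrees=True)); print(s['qpos'].round(3),s['tool_pos'],s['time'],s['contact_force'])
```

```text
shift cm [-0.05 -0.17 11.19] turn [0.0002 0.0001 0.0015]
[ 0.124  0.399  1.553  0.     1.19  -1.658] [0.51814136 0.14155671 0.20392931] 1.5 [ 3.42677839e-04  1.52061391e+00 -5.22719111e-01]
```

>>> play_rows:
  rows:
    - [0,-0.1,3,0,0,0,0.6]
    - [0,-0.1,6,0,0,0,0.6]
    - [0,-0.1,9,0,0,0,0.6]
    - [0,-0.1,10.5,0,0,0,0.6]
    - [0,-0.1,11.2,0,0,0,0.6]
    - [0,-0.1,11.2,0,0,0,0.6]
    - [0,-0.1,11.2,0,0,0,0.3]
    - [0,-0.1,11.2,0,0,0,0]
    - [0,-0.1,11.2,0,0,0,0]
    - [0,-0.1,11.2,0,0,0,0]
    - [0,-0.1,11.2,0,0,0,0]
    - [0,-0.1,11.2,0,0,0,0]
  squeeze: 15

```text
time: 2.7
tool_pos: [0.5191, 0.1394, 0.0918]
tool_rot: [3.142, 0.0, -2.932]
contact_force: [-0.2, 0.0, 0.3]
opening: 0.0117
grip_force: 0.0
```

Run:
```python
from h import *
from m2 import *
s=robot.observe(); print(s['tool_pos'],pf(s['tool_pos']),s['contact_force'],s['opening'],s['grip_force'])
p,d=snap('top','top2'); P=cloud('top',d); z=P[...,2]; F=pf(P); p=p.astype(int)
b=(F[...,0]>-230)&(F[...,0]<-50)&(F[...,1]>-84)&(F[...,1]<46)&(z>.0615)&(z<.072)&(p.max(-1)-p.min(-1)<25)
print(F[b].min(0),F[b].max(0)); M=F[b].astype(np.float32); print(cv2.minAreaRect(M))
```

```text
[0.51914234 0.13941451 0.09183982] [-175.99311952  -21.90219044] [-0.24232187  0.01501741  0.3330481 ] 0.011713316837895546 0.0
[-227.64137912  -83.09987602] [-50.89556548  41.98068222]
((-138.71559143066406, -19.340248107910156), (124.85065460205078, 175.71043395996094), 88.88055419921875)
```

>>> play_rows:
  rows:
    - [0,0,0,0,0,0,0]
    - [0,0,0,0,0,0,0]
    - [0,0,0,0,0,0,0]

```text
time: 3.05
tool_pos: [0.5191, 0.1396, 0.0918]
tool_rot: [3.141, 0.0, -2.932]
contact_force: [-1.2, 1.0, 1.9]
opening: 0.0081
grip_force: 15.0
```

Run:
```python
from h import *
from m2 import *
R=Rot.from_euler('xyz',[180,0,185],degrees=True)
w=lambda x,y,z:[*(O+ex*x/1000+ey*y/1000),z]
for t in((-176,-22),(-165,-10),(-150,-4),(-150,2)):
    s=go(w(*t,.0918),R)
print(s['opening'],s['grip_force'],s['contact_force'])
```

```text
shift cm [ 0.01 -0.01  0.  ] turn [0.0002 0.0002 0.1219]
shift cm [-1.05 -1.25  0.  ] turn [0.0002 0.0002 0.1219]
shift cm [-1.46 -2.81  0.  ] turn [0.0002 0.0002 0.1219]
shift cm [-2.06 -2.89  0.  ] turn [0.0002 0.0002 0.1219]
0.008090980371284263 14.99983660876751 [-1.15831445  0.96505826  1.91640564]
```

>>> play_rows:
  rows:
    - [0,-0.1,0,0,0,0.03,0]
    - [-0.2,-0.4,0,0,0,0.06,0]
    - [-0.5,-0.8,0,0,0,0.09,0]
    - [-0.9,-1.2,0,0,0,0.122,0]
    - [-1.1,-1.6,0,0,0,0.122,0]
    - [-1.2,-2.0,0,0,0,0.122,0]
    - [-1.3,-2.4,0,0,0,0.122,0]
    - [-1.46,-2.8,0,0,0,0.122,0]
    - [-1.46,-2.8,0,0,0,0.122,0]
    - [-1.46,-2.8,0,0,0,0.122,0]

```text
time: 4.05
tool_pos: [0.5396, 0.1143, 0.0918]
tool_rot: [-3.141, 0.001, -3.055]
contact_force: [-0.5, -1.7, 2.6]
opening: 0.008
grip_force: 15.0
```

Run:
```python
from h import *
from m2 import *
s=robot.observe(); print(pf(s['tool_pos']),s['tool_pos'],s['tool_rot'],s['contact_force'],s['opening'],s['grip_force'])
p,d=snap('scene','sc3'); q=proj('scene',np.array([*(O+ex*-.12),.06])); u,v=q.astype(int); print(u,v)
cv2.imwrite('pics/c3.png',cv2.resize(p[v-90:v+90,u-110:u+110,::-1],None,fx=3.4,fy=3.3,interpolation=cv2.INTER_CUBIC))
```

```text
[-149.19968833   -3.71838818] [0.53959215 0.11430786 0.0918112 ] [-3.14060969e+00  7.54022329e-04 -3.05455364e+00] [-0.47311669 -1.71931379  2.62163589] 0.007966128037448932 15.001567974686623
332 306
```

>>> play_rows:
  rows:
    - [-0.1,0,0,0,0,0,0]
    - [-0.2,0,0,0,0,0,0]
    - [-0.3,0,0,0,0,0,0]
    - [-0.3,0,0,0,0,0,0]

```text
time: 4.5
tool_pos: [0.541, 0.1148, 0.0918]
tool_rot: [-3.141, -0.003, -3.054]
contact_force: [-6.3, -3.1, 8.2]
opening: 0.0078
grip_force: 15.0
```

>>> play_rows:
  rows:
    - [-0.1,0,0,0,0,0,0]
    - [-0.15,0,0,0,0,0,0]
    - [-0.15,0,0,0,0,0,0]

```text
time: 4.8
tool_pos: [0.5423, 0.1151, 0.0918]
tool_rot: [-3.141, -0.003, -3.054]
contact_force: [-6.2, -2.5, 8.5]
opening: 0.0084
grip_force: 15.0
```

```bash
cat > m3.py <<'E'
from h import *
from m2 import *
import sys
def meas(tag):
    for n in('top','scene'):
        p,d=snap(n,tag+n); P=cloud(n,d); z=P[...,2]; F=pf(P); p=p.astype(int)
        b=(abs(F[...,0]+90)<140)&(F[...,1]>-80)&(F[...,1]<49.5)&(z>.061)&(z<.070)&(p.max(-1)-p.min(-1)<30)&(p.mean(-1)>120)
        b=cv2.morphologyEx(b.astype(np.uint8),cv2.MORPH_OPEN,np.ones((2,2)))
        k,l,st,_=cv2.connectedComponentsWithStats(b); i=1+st[1:,4].argmax(); M=F[l==i].astype(np.float32)
        print(n,len(M),M.min(0),M.max(0),cv2.minAreaRect(M))
meas(sys.argv[1]); s=robot.observe(); print(pf(s['tool_pos']),s['contact_force'])
E
python3 m3.py a
python3 - <<'E'
import cv2
a=cv2.imread('pics/ascene.png')[230:370,250:410]; b=cv2.imread('pics/atop.png')[170:290,220:380]
cv2.imwrite('pics/c4.png',cv2.hconcat([cv2.resize(a,(400,350)),cv2.resize(b,(400,350))]))
E
```

```text
top 163 [-122.16646  -98.12315] [-18.702435 -28.973278] ((-66.24333190917969, -58.4981689453125), (35.573944091796875, 118.55632781982422), 66.89140319824219)
scene 360 [-668.87      -13.515503] [-79.88576 521.8628 ] ((-380.5474548339844, 250.49234008789062), (55.98699951171875, 789.9069213867188), 50.78908920288086)
[-149.74720574   -0.94893504] [-7.043204   -2.2291602   7.69814742]
```

View pics/c4.png

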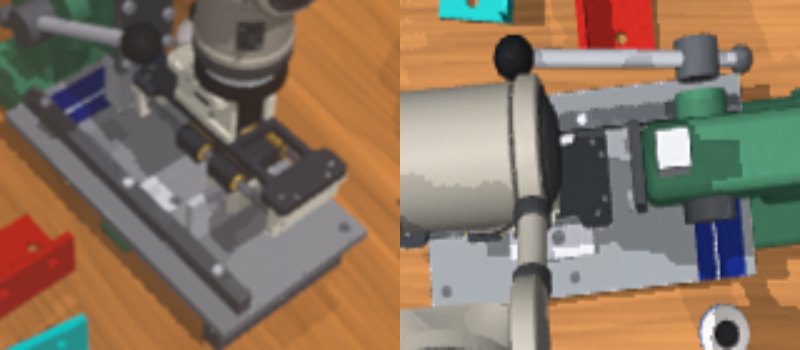

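>>> play_rows:
  rows:
    - [-0.1,0,0,0,0,0,0]
    - [-0.2,0,0,0,0,0,0]
    - [-0.2,0,0,0,0,0,0]

```text
time: 5.2
tool_pos: [0.5444, 0.1154, 0.0918]
tool_rot: [-3.141, -0.003, -3.054]
contact_force: [-5.9, -0.4, 8.5]
opening: 0.008
grip_force: 15.0
```

>>> play_rows:
  rows:
    - [-0.1,0,0,0,0,0,0]
    - [-0.2,0,0,0,0,0,0]
    - [-0.2,0,0,0,0,0,0]

```text
time: 5.5
tool_pos: [0.5451, 0.1155, 0.0917]
tool_rot: [-3.141, -0.006, -3.054]
contact_force: [-10.5, -2.1, 12.0]
opening: 0.008
grip_force: 15.0
```

>>> play_rows:
  rows:
    - [0,0,0,0,0,0,0.15]
    - [0,0,0,0,0,0,0.3]
    - [0,0,0,0,0,0,0.4]
    - [0,0,0,0,0,0,0.45]
    - [0,0,-2,0,0,0,0.5]
    - [0,0,-5,0,0,0,0.5]
    - [0,0,-9,0,0,0,0.5]
    - [0,0,-13,0,0,0,0.54]
    - [0,0,-15,0,0,0,0.54]
    - [0,0,-15,0,0,0,0.54]

```text
time: 6.5
tool_pos: [0.5492, 0.1159, 0.2451]
tool_rot: [-3.142, 0.007, -3.054]
contact_force: [0.6, 0.5, -0.2]
opening: 0.0501
grip_force: 0.0
```

```bash
cat >> m2.py <<'E'
w=lambda x,y,z:[*(O+ex*x/1000+ey*y/1000),z]
def Rt(deg):
    t=np.radians(deg); e=np.array([*ex,0]); f=np.array([*ey,0]); k=np.array([0,0,1.])
    Z=np.sin(t)*e-np.cos(t)*k; return Rot.from_matrix(np.stack([np.cross(f,Z),f,Z],1))
E
python3 m3.py b
python3 - <<'E'
from m2 import *
s=go(w(-230,-3,.24),Rt(45)); print(pf(s['tool_pos']),s['tool_pos'],s['qpos'].round(3))
go(w(-150,-3,.24),Rt(0))
E
```

```text
top 384 [-142.8051   -98.12315] [-18.702435  -9.414556] ((-74.22993469238281, -47.66059112548828), (53.10792922973633, 140.3518524169922), 68.46210479736328)
scene 580 [-668.87      -49.177986] [-81.18227 521.8628 ] ((-353.6116943359375, 259.850830078125), (89.71945190429688, 814.925048828125), 43.987247467041016)
[-150.00445901    4.23191701] [ 0.618001   -0.12045739 -0.13978586]
shift cm [0.72 8.   0.12] turn [ 0.6138 -0.6142  1.4822]
[-150.00445901    4.23191701] [0.54744206 0.11580248 0.24118719] [ 0.071  0.408  1.431  0.     1.303 -1.587]
shift cm [ 0.72 -0.    0.12] turn [-2.0000e-04 -2.0000e-04  1.5708e+00]
```

>>> play_rows:
  rows:
    - [0.2,3,-2,0,0,0,0.54]
    - [0.5,7,-4,0,0,0,0.54]
    - [0.7,8,-4,0.614,-0.614,1.482,0.54]
    - [0.7,8,-4,0.614,-0.614,1.482,0.54]
    - [0.7,8,-4,0.614,-0.614,1.482,0.54]
    - [0.7,8,-4,0.614,-0.614,1.482,0.54]
    - [0.7,8,-4,0.614,-0.614,1.482,0.54]
    - [0.7,8,-4,0.614,-0.614,1.482,0.54]
    - [0.7,8,-4,0.614,-0.614,1.482,0.54]
    - [0.7,8,-4,0.614,-0.614,1.482,0.54]
    - [0.7,8,-4,0.614,-0.614,1.482,0.54]
    - [0.7,8,-4,0.614,-0.614,1.482,0.54]
    - [0.7,8,-4,0.614,-0.614,1.482,0.54]
    - [0.7,8,-4,0.614,-0.614,1.482,0.54]
    - [0.7,8,-4,0.614,-0.614,1.482,0.54]
    - [0.7,8,-4,0.614,-0.614,1.482,0.54]
    - [0.7,8,-4,0.614,-0.614,1.482,0.54]

```text
time: 8.3
tool_pos: [0.5335, 0.1946, 0.2814]
tool_rot: [-3.14, 0.785, 1.661]
contact_force: [-0.3, 1.0, 0.8]
opening: 0.0495
grip_force: 0.0
```

Run:
```python
from m2 import *
s=go(w(-205,-3,.0875),Rt(45)); print(pf(s['tool_pos']),s['tool_pos'],s['qpos'].round(3))
go(w(-185,-3,.0875),Rt(45))
snap('top','t5');snap('scene','s5')
a=cv2.imread('pics/s5.png')[170:390,230:450]; b=cv2.imread('pics/t5.png')[150:310,210:370]
cv2.imwrite('pics/c5.png',cv2.hconcat([cv2.resize(a,(400,400)),cv2.resize(b,(400,400))]))
```

```text
shift cm [11.96 -0.   15.46] turn [ 0.     -0.0002  0.0019]
[-229.75680518   -2.7379457 ] [0.53354785 0.19464388 0.28140886] [ 0.552  0.624  1.198 -0.691  1.702  0.507]
shift cm [ 1.054e+01 -1.000e-02  1.688e+01] turn [ 0.     -0.0002  0.0019]
```

View pics/c5.png

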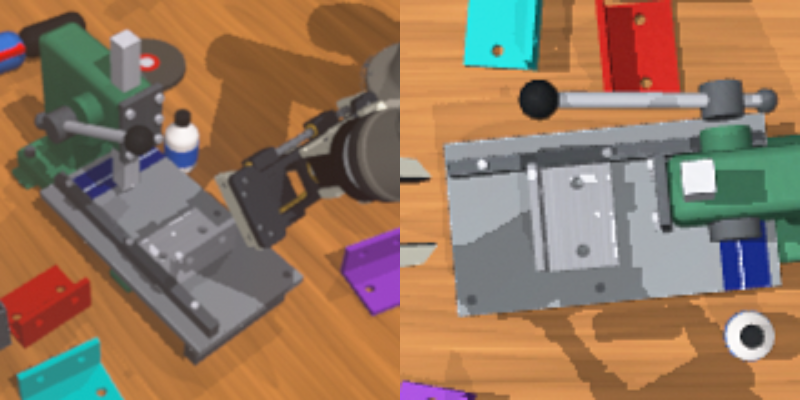

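>>> play_rows:
  rows:
    - [3,0,4,0,0,0,0.54]
    - [6,0,8,0,0,0,0.54]
    - [9,0,12,0,0,0,0.54]
    - [11,0,14.5,0,0,0,0.54]
    - [12,0,15.5,0,0,0,0.54]
    - [12,0,15.5,0,0,0,0.54]
    - [11.3,0,16.2,0,0,0,0.54]
    - [10.5,0,16.9,0,0,0,0.54]
    - [10.5,0,16.9,0,0,0,0.54]

```text
time: 9.3
tool_pos: [0.5383, 0.1485, 0.0899]
tool_rot: [3.138, 0.785, 1.654]
contact_force: [0.1, 0.2, 0.1]
opening: 0.0493
grip_force: 0.0
```

Run:
```python
from m2 import *
s=go(w(-165,-3,.0875),Rt(45)); print(pf(s['tool_pos']),s['tool_pos'],s['contact_force'],s['qpos'].round(3))
go(w(-75,-2,.0875),Rt(45))
```

```text
shift cm [-1.13 -0.1   1.47] turn [ 0.0008 -0.0004 -0.0027]
[-183.40957183   -2.00031744] [0.5383221  0.1485373  0.08990374] [0.06997003 0.20457897 0.09101851] [ 0.486  0.795  1.454 -0.734  1.338  0.744]
shift cm [-7.5   0.01  7.83] turn [ 0.0008 -0.0004 -0.0027]
```

>>> play_rows:
  rows:
    - [-0.4,0,0.5,0,0,0,0.54]
    - [-0.8,0,0.9,0,0,0,0.54]
    - [-1.1,0,1.2,0,0,0,0.54]
    - [-1.5,0,1.6,0,0,0,0.54]
    - [-1.9,0,2.0,0,0,0,0.54]
    - [-2.2,0,2.4,0,0,0,0.54]
    - [-2.2,0,2.4,0,0,0,0.54]

```text
time: 10.0
tool_pos: [0.5406, 0.1166, 0.0866]
tool_rot: [-3.141, 0.786, 1.658]
contact_force: [0.0, 1.6, 0.5]
opening: 0.0495
grip_force: 0.7
```

>>> play_rows:
  rows:
    - [-0.4,0,0.4,0,0,0,0.54]
    - [-0.8,0,0.8,0,0,0,0.54]
    - [-1.2,0.05,1.2,0,0,0,0.54]
    - [-1.6,0.05,1.6,0,0,0,0.54]
    - [-2.0,0.05,2.0,0,0,0,0.54]
    - [-2.4,0.1,2.4,0,0,0,0.54]
    - [-2.8,0.1,2.8,0,0,0,0.54]
    - [-3.2,0.1,3.2,0,0,0,0.54]
    - [-3.6,0.15,3.6,0,0,0,0.54]
    - [-4.0,0.15,4.0,0,0,0,0.54]
    - [-4.4,0.15,4.4,0,0,0,0.54]
    - [-4.8,0.2,4.8,0,0,0,0.54]
    - [-5.2,0.2,5.2,0,0,0,0.54]
    - [-5.3,0.2,5.3,0,0,0,0.54]
    - [-5.3,0.2,5.3,0,0,0,0.54]

```text
time: 11.5
tool_pos: [0.5489, 0.0424, 0.0865]
tool_rot: [-3.141, 0.786, 1.658]
contact_force: [-0.8, 1.6, -1.1]
opening: 0.0495
grip_force: 0.7
```

Run:
```python
from m2 import *
s=robot.observe(); print(pf(s['tool_pos']),s['contact_force'],s['qpos'].round(3),(Rt(45).inv()*Rot.from_euler('xyz',s['tool_rot'])).as_rotvec())
snap('top','t6');snap('scene','s6')
a=cv2.imread('pics/s6.png')[200:340,240:380]; b=cv2.imread('pics/t6.png')[190:290,270:370]
cv2.imwrite('pics/c6.png',cv2.hconcat([cv2.resize(a,(400,400),interpolation=2),cv2.resize(b,(400,400),interpolation=2)]))
```

```text
[-76.76582655  -0.74334718] [-0.81788524  1.62062989 -1.14513173] [ 0.317  0.742  1.595 -0.836  1.188  0.712] [ 6.65514586e-04 -2.95621576e-04 -5.44344444e-05]
```

View pics/c6.png

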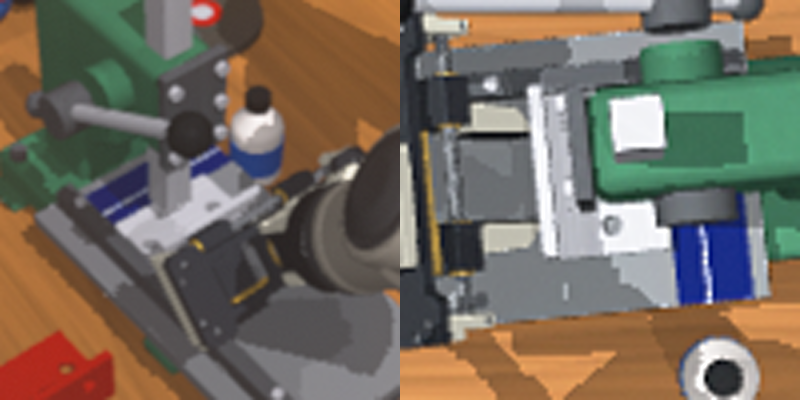

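```bash
cat > m4.py <<'E'
from m2 import *
import sys
def prof(n,p,ys,z,xs):
    X=np.array([[w(x,y,z) for x in xs] for y in ys]); q=proj(n,X).astype(np.float32)
    return cv2.remap(p[...,0].astype(np.float32),q[...,0],q[...,1],cv2.INTER_LINEAR)
xs=np.arange(0,60,.25)
for n in('top','scene'):
    p,d=snap(n,sys.argv[1]+n)
    for rng in((-84,-54),(31,48)):
        ys=np.arange(*rng,4.); A=prof(n,p,ys,.057,xs)
        r=[]
        for a in A:
            k=(xs>26)&(xs<48); ww=np.clip(a[k]-np.median(a[k])-30,0,None); r.append((ww*xs[k]).sum()/ww.sum() if ww.sum()>0 else np.nan)
        print(n,'line y',rng,np.round(r,1))
    for rng in((-47,-33),(31,48)):
        ys=np.arange(*rng,3.); A=prof(n,p,ys,.065,xs); g=np.gradient(cv2.GaussianBlur(A,(9,1),2),axis=1)
        # falling edge centroid
        r=[]
        for a in g:
            i=a.argmin(); k=slice(max(0,i-6),i+7); ww=np.clip(-a[k],0,None); r.append((ww*xs[k]).sum()/ww.sum())
        print(n,'edge y',rng,np.round(r,1),A.max(),A.min())
s=robot.observe(); print(pf(s['tool_pos']),s['contact_force'],s['time'])
E
python3 m4.py e1
```

```text
top line y (-84, -54) [37.6 37.9 38.3 38.4 38.1 37.6 37.4 37.8]
top line y (31, 48) [nan nan nan nan nan]
top edge y (-47, -33) [18.2 18.4 18.7 18.5  9.7] 255.0 7.0
top edge y (31, 48) [20.9 21.  21.2 19.4 19.5 19.3] 254.09375 46.277344
scene line y (-84, -54) [40.4 40.9 40.9 40.9 40.7 41.2 40.6 41.2]
scene line y (31, 48) [39.5 39.4 40.2  nan  nan]
scene edge y (-47, -33) [19.6 20.  20.  18.6 17.9] 206.6875 36.75
scene edge y (31, 48) [19.3 20.2 19.3 20.2 19.7 18.2] 206.0 40.75
[-77.09844112  -0.28057882] [ 0.28498527  1.1710344  -0.13593959] 11.7
```

>>> play_rows:
  rows:
    - [-0.3,0.02,0.3,0,0,0,0.54]
    - [-0.6,0.03,0.6,0,0,0,0.54]
    - [-0.9,0.04,0.9,0,0,0,0.54]
    - [-1.1,0.05,1.1,0,0,0,0.54]
    - [-1.2,0.05,1.2,0,0,0,0.54]
    - [-1.2,0.05,1.2,0,0,0,0.54]

```text
time: 12.3
tool_pos: [0.551, 0.0257, 0.0866]
tool_rot: [-3.142, 0.786, 1.658]
contact_force: [-0.9, 2.3, 0.1]
opening: 0.0498
grip_force: 0.9
```

```bash
python3 m4.py e2
```

```text
top line y (-84, -54) [37.6 37.9 38.3 38.4 38.1 37.6 37.4 37.8]
top line y (31, 48) [nan nan nan nan nan]
top edge y (-47, -33) [40.  33.1 33.2 33.4  9.7] 253.5 13.5
top edge y (31, 48) [20.9 21.  21.2 19.4 19.5 19.5] 254.09375 46.759766
scene line y (-84, -54) [40.5 40.9 40.9 41.  40.7 41.2 40.5  nan]
scene line y (31, 48) [ nan  nan 26.2  nan  nan]
scene edge y (-47, -33) [36.4 54.9 55.1 53.2 36. ] 206.3125 55.21875
scene edge y (31, 48) [37.4 36.5 35.8 36.  36.5 34.8] 204.35547 41.1875
[-6.00751412e+01 -5.13912565e-03] [-0.61268364  1.11566032 -0.309949  ] 12.4
```

>>> play_rows:
  rows:
    - [-0.1,0,0.1,0,0,0,0.54]
    - [-0.18,0.02,0.18,0,0,0,0.54]
    - [-0.18,0.02,0.18,0,0,0,0.54]
    - [-0.18,0.02,0.18,0,0,0,0.54]

```text
time: 12.8
tool_pos: [0.5514, 0.0235, 0.0865]
tool_rot: [-3.141, 0.785, 1.658]
contact_force: [-0.7, 2.5, 0.4]
opening: 0.0492
grip_force: 1.4
```

```bash
python3 m4.py e3
python3 - <<'E'
import cv2
r=[cv2.resize(cv2.imread(f'pics/{t}')[y:y+30,x:x+26],(260,300),interpolation=0) for t,x,y in(('e2top.png',332,238),('e3top.png',332,238))]
s=[cv2.resize(cv2.imread(f'pics/{t}')[235:285,262:332],(260,186),interpolation=0) for t in('e3scene.png',)]
s=cv2.copyMakeBorder(s[0],0,114,0,0,0)
cv2.imwrite('pics/c7.png',cv2.hconcat(r+[s]))
E
```

```text
top line y (-84, -54) [37.6 37.9 38.3 38.4 38.1 37.6 37.4 37.8]
top line y (31, 48) [nan nan nan nan nan]
top edge y (-47, -33) [39.7 35.6 37.9 38.1  9.8] 254.0 12.375
top edge y (31, 48) [20.9 21.  21.2 19.4 19.5 19.3] 254.13086 46.058594
scene line y (-84, -54) [40.4 41.  40.9 41.  40.7 41.2 40.6  nan]
scene line y (31, 48) [nan nan nan nan nan]
scene edge y (-47, -33) [36.4 54.9 55.1 53.2  1.6] 204.625 55.84375
scene edge y (31, 48) [38.7 37.9 39.2 38.3 37.9 17.9] 204.83008 41.21875
[-57.74548632   0.13787528] [-1.06212801  3.03106687 -0.32575037] 12.9
```

View pics/c7.png

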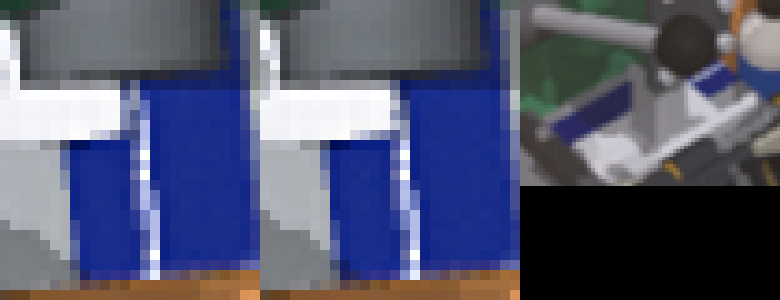

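Run:
```python
from m2 import *
I=lambda t:cv2.imread(f'pics/{t}').astype(float)[...,2]
for t in('e1top.png','e2top.png','e3top.png'):
    a=I(t)
    print(t)
    for v in(247,248,249,250,251): print(v,a[v,336:350].astype(int))
a=I('e3top.png'); r=[]
for v in range(253,264):
    u=np.arange(342,352); ww=np.clip(a[v,u]-40,0,None); r.append((v,(ww*u).sum()/ww.sum(),ww.sum()/200))
r=np.array(r); print(r.round(2)); L=pf(hit('top',r[:,1],r[:,0],np.full(len(r),.057))); print(L.round(2)); f=np.polyfit(L[:,1],L[:,0],1); print(f, np.polyval(f,-45),np.polyval(f,0))
a=I('e1top.png'); e=[]
for v in(248,249,250):
    row=a[v,330:346]; k=np.argmax(row<60); c=(row[k-2:k+2]-22).clip(0)/(row[k-3]-22); u=330+k-2-.5+c.sum(); e.append((u,v))
e=np.array(e); print(e,pf(hit('top',e[:,0],e[:,1],np.full(len(e),.065))))
```

```text
e1top.png
247 [255 159  10  17  24  27  25  21  75 183  38  24  25  26]
248 [249 188   7  18  27  26  26  22  69 174  96  21  24  26]
249 [247 189  14  18  26  27  25  24  39 105 113  18  25  26]
250 [248 187  36  20  27  25  27  23  40 114 180  17  25  22]
251 [244 184  38  19  24  29  25  25  22  70 179  15  23  28]
e2top.png
247 [254 253 253 254 251 251 255 253  94 145  40  21  27  27]
248 [244 245 244 246 244 243 248 248 138 136  95  19  25  27]
249 [242 243 242 245 243 242 247 248 131  78 111  20  27  28]
250 [243 246 245 249 247 244 249 248 127  94 180  16  22  26]
251 [242 247 245 254 250 213 195 151  63  64 178  13  25  25]
e3top.png
247 [254 253 253 253 254 251 251 255 253 148  27  25  24  26]
248 [244 245 244 244 246 244 244 249 247 191  73  20  26  25]
249 [242 242 243 244 245 243 244 248 246 142  84  19  25  28]
250 [244 244 246 246 249 246 245 249 247 191 142  15  25  26]
251 [243 244 248 249 252 218 188 154 126  81 147  15  25  24]
[[253.   345.77   1.38]
 [254.   345.81   0.94]
 [255.   345.77   1.38]
 [256.   345.82   0.84]
 [257.   346.1    1.15]
 [258.   346.17   1.16]
 [259.   346.64   1.08]
 [260.   346.66   1.06]
 [261.   346.82   0.84]
 [262.   346.81   0.94]
 [263.   346.78   1.36]]
[[ 37.81 -54.41]
 [ 37.66 -56.83]
 [ 37.33 -59.23]
 [ 37.21 -61.65]
 [ 37.66 -64.13]
 [ 37.59 -66.55]
 [ 38.5  -69.06]
 [ 38.3  -71.47]
 [ 38.45 -73.91]
 [ 38.2  -76.32]
 [ 37.88 -78.71]]
[-3.32557659e-02  3.56589655e+01] 37.155474943556904 35.6589654781635
[[337.24666667 248.        ]
 [337.25784753 249.        ]
 [337.30803571 250.        ]] [[ 18.17925097 -40.80766995]
 [ 17.9753051  -43.20839879]
 [ 17.86481741 -45.61724865]]
```

>>> play_rows:
  rows:
    - [-0.04,0,0.04,0,0,0,0.54]
    - [-0.07,0,0.07,0,0,0,0.54]
    - [-0.07,0,0.07,0,0,0,0.54]
    - [-0.07,0,0.07,0,0,0,0.54]

```text
time: 13.3
tool_pos: [0.5515, 0.0226, 0.0866]
tool_rot: [3.142, 0.785, 1.658]
contact_force: [-1.2, 2.8, 1.1]
opening: 0.0497
grip_force: 1.7
```

```bash
python3 m4.py e4 | grep -v line
python3 - <<'E'
import cv2
for t in('e3top.png','e4top.png'):
    a=cv2.imread('pics/'+t)[...,2]
    for v in(246,247,248,249,250,251): print(v,a[v,342:350])
for t in('e1','e3','e4'):
  a=cv2.imread(f'pics/{t}scene.png'); print(t); 
  for u in (285,290): print(a[235:262,u].tolist() if 0 else a[238:262,u,2])
E
```

```text
top edge y (-47, -33) [38.  38.  38.2 38.4  9.7] 253.71875 6.875
top edge y (31, 48) [20.9 21.  21.2 19.4 19.5 14.7] 254.09375 45.839844
scene edge y (-47, -33) [36.5 54.9 55.1 53.2  1.8] 204.64453 55.890625
scene edge y (31, 48) [39.3 40.  39.5 38.6 37.7 38.4] 204.83984 41.98828
[-56.72665469   0.15273191] [-1.46773038  3.14645561  0.27626897] 13.4
246 [148 153 146  89  12  18  21  21]
247 [251 255 253 148  27  25  24  26]
248 [244 249 247 191  73  20  26  25]
249 [244 248 246 142  84  19  25  28]
250 [245 249 247 191 142  15  25  26]
251 [188 154 126  81 147  15  25  24]
246 [147 151 158 189   6  20  20  21]
247 [251 253 255 254  21  22  29  26]
248 [243 245 248 249  68  20  27  26]
249 [242 246 249 248  78  18  25  23]
250 [242 247 249 247 137  15  25  27]
251 [188 151 132 135 145  15  24  26]
e1
[ 55 101 147 155 147 137 123 100  73  54  52  53  54  53  54  54  57  64
  85 100  94  77  51  41]
[ 51  57 101 148 155 147 136 123 102  73  54  56  61  60  60  73  90  97
  84  51  38  41  41  42]
e3
[ 55 102 147 155 147 136 123 101  73  53  51  52  53  54  52  54  57  64
  85 100  93  77  53  42]
[ 53  56 102 148 155 147 136 123 102  73  54  55  61  60  62  73  90  96
  82  51  39  41  40  41]
e4
[ 55 101 147 154 147 136 123 100  74  53  52  53  53  53  54  53  58  65
  85 100  94  77  51  41]
[ 52  57 101 148 155 147 136 123 101  73  52  55  60  60  60  72  89  96
  82  51  40  39  42  41]
```

>>> play_rows:
  rows:
    - [0.3,0,-0.3,0,0,0,0.54]
    - [1,-0.1,-1,0,0,0,0.54]
    - [3,-0.2,-3,0,0,0,0.54]
    - [6,-0.2,-6,0,0,0,0.54]
    - [9,-0.2,-9,0,0,0,0.54]
    - [12,-0.2,-12,0,0,0,0.6]
    - [10,-0.2,-15,0,0,0,0.6]
    - [7,-0.2,-19,0,0,0,0.6]
    - [4,-0.2,-23,0,0,0,0.6]
    - [1,-0.2,-27,0,0,0,0.6]
    - [-1,-0.2,-30,0,0,0,0.6]
    - [-1,-0.2,-30,0,0,0,0.6]

```text
time: 14.6
tool_pos: [0.5323, 0.2284, 0.3116]
tool_rot: [3.128, 0.781, 1.649]
contact_force: [-0.5, -0.3, 0.6]
opening: 0.0548
grip_force: 0.0
```

```bash
python3 - <<'E'
from m2 import *
s=go(w(-200,76,.40),Rt(0)); print(pf(s['tool_pos']),s['tool_pos'],s['qpos'].round(3))
go(w(-117.5,76,.40),Rt(0))
E
python3 m4.py e5
```

```text
shift cm [-10.68   7.79  -1.74] turn [ 0.0098  0.7811 -0.0029]
[-263.51515193   -1.05211312] [0.53228503 0.2284207  0.31161574] [ 0.596  0.639  1.085 -0.688  1.797  0.485]
shift cm [-16.54   7.78   4.06] turn [ 0.0098  0.7811 -0.0029]
top line y (-84, -54) [37.7 37.9 38.3 38.4 38.2 37.6 37.4 37.8]
top line y (31, 48) [nan nan nan nan nan]
top edge y (-47, -33) [38.  38.  38.2 38.4  9.7] 252.6875 6.5625
top edge y (31, 48) [20.9 21.  21.2 19.4 19.5 19.5] 253.26953 44.73242
scene line y (-84, -54) [40.5 40.9 41.  40.9 40.7 41.2 40.5  nan]
scene line y (31, 48) [nan nan nan nan nan]
scene edge y (-47, -33) [36.4 54.8 55.1 53.2  1.8] 214.0 62.25
scene edge y (31, 48) [39.3 40.  39.5 38.6 37.9 38.5] 213.86133 47.027344
[-262.44141364   -2.07045102] [-0.09155136 -0.18047484 -0.54088901] 14.7
```

>>> play_rows:
  rows:
    - [-10.7,7.8,-1.7,0.01,0.781,0,0.6]
    - [-10.7,7.8,-1.7,0.01,0.781,0,0.6]
    - [-10.7,7.8,-1.7,0.01,0.781,0,0.6]
    - [-10.7,7.8,-1.7,0.01,0.781,0,0.6]
    - [-10.7,7.8,-1.7,0.01,0.781,0,0.6]
    - [-10.7,7.8,-1.7,0.01,0.781,0,0.6]
    - [-10.7,7.8,-1.7,0.01,0.781,0,0.6]
    - [-16.5,7.8,4.1,0.01,0.781,0,0.6]
    - [-16.5,7.8,4.1,0.01,0.781,0,0.6]
    - [-16.5,7.8,4.1,0.01,0.781,0,0.6]
    - [-16.5,7.8,4.1,0.01,0.781,0,0.6]
    - [-16.5,7.8,4.1,0.01,0.781,0,0.6]

```text
time: 15.9
tool_pos: [0.6219, 0.0899, 0.3926]
tool_rot: [-3.131, 0.004, 1.656]
contact_force: [-1.0, -1.0, 0.2]
opening: 0.0554
grip_force: 0.0
```

Run:
```python
from m2 import *
s=go(w(-117.5,76,.29),Rt(0)); print(pf(s['tool_pos']),s['tool_pos'],s['tool_rot'],s['qpos'].round(3))
a0=np.arctan2(.292-.2045,.146)
for k in range(0,22):
    a=a0-k*.05; 
    if k%2==0: print(k,'tool x cm',round((np.cos(a)-np.cos(a0))*17,2),'down cm',round((np.sin(a0)-np.sin(a))*17,2))
```

```text
shift cm [ 0.03  0.1  10.26] turn [-0.0107  0.0043 -0.002 ]
[-117.66774922   76.11629155] [0.62187123 0.08985396 0.39258409] [-3.13093997  0.00433203  1.6560818 ] [ 0.024  0.506  0.869 -0.005  1.777 -0.062]
0 tool x cm 0.0 down cm 0.0
2 tool x cm 0.8 down cm 1.5
4 tool x cm 1.45 down cm 3.07
6 tool x cm 1.93 down cm 4.7
8 tool x cm 2.25 down cm 6.37
10 tool x cm 2.4 down cm 8.06
12 tool x cm 2.39 down cm 9.76
14 tool x cm 2.2 down cm 11.45
16 tool x cm 1.85 down cm 13.11
18 tool x cm 1.33 down cm 14.73
20 tool x cm 0.65 down cm 16.29
```

>>> play_rows:
  rows:
    - [0,0.1,4,-0.01,0,0,0.6]
    - [0,0.1,7,-0.01,0,0,0.6]
    - [0,0.1,9,-0.01,0,0,0.6]
    - [0,0.1,10.3,-0.01,0,0,0.6]
    - [0,0.1,10.3,-0.01,0,0,0.6]
    - [0,0.1,10.3,-0.01,0,0,0.3]
    - [0,0.1,10.3,-0.01,0,0,0.2]
    - [0,0.1,10.3,-0.01,0,0,0.2]
    - [0,0.1,10.3,-0.01,0,0,0.1]
    - [0,0.1,10.3,-0.01,0,0,0.1]
    - [0,0.1,10.3,-0.01,0,0,0.1]
  squeeze: 15

```text
time: 17.0
tool_pos: [0.621, 0.0882, 0.2912]
tool_rot: [-3.141, 0.004, 1.655]
contact_force: [-5.9, 0.1, 2.2]
opening: 0.0304
grip_force: 15.0
```

>>> play_rows:
  rows:
    - [0.4,0,0.75,0,0,0,0.1]
    - [0.8,0,1.5,0,0,0,0.1]
    - [1.1,0,2.3,0,0,0,0.1]
    - [1.45,0,3.1,0,0,0,0.1]
    - [1.7,0,3.9,0,0,0,0.1]
    - [1.9,0,4.7,0,0,0,0.1]
    - [2.1,0,5.5,0,0,0,0.1]
    - [2.25,0,6.4,0,0,0,0.1]
    - [2.35,0,7.2,0,0,0,0.1]
    - [2.4,0,8.05,0,0,0,0.1]
    - [2.4,0,8.9,0,0,0,0.1]
    - [2.4,0,9.75,0,0,0,0.1]
    - [2.4,0,9.75,0,0,0,0.1]

```text
time: 18.3
tool_pos: [0.6189, 0.1112, 0.1918]
tool_rot: [-3.139, 0.005, 1.654]
contact_force: [-3.9, -0.5, -7.0]
opening: 0.0311
grip_force: 15.0
```

```bash
cat > kn.py <<'E'
from m2 import *
from scipy.optimize import least_squares
s=robot.observe(); print(pf(s['tool_pos']),s['tool_pos'][2],s['contact_force'],s['opening'])
for n in('top','scene'):
    p,d=snap(n,'k_'+n); P=cloud(n,d); F=pf(P); z=P[...,2]
    b=(z>.1)&(F[...,1]>62)&(F[...,1]<95)&(F[...,0]>-85)&(F[...,0]<5)
    K=np.c_[F[b][:,0],z[b]*1000,F[b][:,1]]
    for x in range(-80,5,12):
        k=abs(K[:,0]-x)<4
        if k.any(): print(n,x,k.sum(),K[k,1].max().round(1),end=' | ')
    print()
E
python3 kn.py
```

```text
[-139.20212576   75.05259188] 0.19183847313783284 [-3.86713742 -0.53006605 -6.95075008] 0.03110555360723806
top -80 165 539.8 | top -68 63 518.5 | top -56 22 208.2 | top -44 21 210.1 | top -32 25 211.0 | top -20 21 212.1 | top -8 24 213.4 | top 4 12 212.4 | 
scene -80 7 539.5 | scene -56 1 206.7 | scene -44 20 209.3 | scene -32 23 209.6 | scene -20 20 211.1 | scene -8 20 213.3 | scene 4 11 210.4 |
```

>>> play_rows:
  rows:
    - [-0.1,0,0.85,0,0,0,0.1]
    - [-0.2,0,1.7,0,0,0,0.1]
    - [-0.35,0,2.5,0,0,0,0.1]
    - [-0.55,0,3.35,0,0,0,0.1]
    - [-0.8,0,4.2,0,0,0,0.1]
    - [-1.05,0,5.0,0,0,0,0.1]
    - [-1.05,0,5.0,0,0,0,0.1]

```text
time: 19.1
tool_pos: [0.62, 0.1002, 0.1422]
tool_rot: [-3.139, 0.005, 1.654]
contact_force: [-5.0, -2.4, -5.2]
opening: 0.0309
grip_force: 15.0
```

>>> play_rows:
  rows:
    - [-0.15,0,0.4,0,0,0,0.1]
    - [-0.35,0,0.8,0,0,0,0.1]
    - [-0.35,0,0.8,0,0,0,0.1]

```text
time: 19.4
tool_pos: [0.6203, 0.0972, 0.1348]
tool_rot: [-3.139, 0.004, 1.654]
contact_force: [-7.2, -0.4, -1.1]
opening: 0.0308
grip_force: 15.0
```

>>> play_rows:
  rows:
    - [-0.15,0,0.3,0,0,0,0.1]
    - [-0.3,0,0.6,0,0,0,0.1]
    - [-0.3,0,0.6,0,0,0,0.1]
    - [-0.3,0,0.6,0,0,0,0.1]

```text
time: 19.8
tool_pos: [0.6205, 0.0945, 0.129]
tool_rot: [-3.139, 0.004, 1.655]
contact_force: [-7.4, 0.6, 0.2]
opening: 0.031
grip_force: 15.0
```

>>> play_rows:
  rows:
    - [-0.15,0,0.25,0,0,0,0.1]
    - [-0.25,0,0.4,0,0,0,0.1]
    - [-0.25,0,0.4,0,0,0,0.1]
    - [-0.25,0,0.4,0,0,0,0.1]

```text
time: 20.2
tool_pos: [0.6207, 0.0932, 0.1267]
tool_rot: [-3.141, 0.002, 1.655]
contact_force: [-10.8, 4.4, 8.9]
opening: 0.0306
grip_force: 15.0
```

>>> play_rows:
  rows:
    - [-0.1,0,0.2,0,0,0,0.1]
    - [-0.15,0,0.35,0,0,0,0.1]
    - [-0.15,0,0.35,0,0,0,0.1]
    - [-0.15,0,0.35,0,0,0,0.1]

```text
time: 20.6
tool_pos: [0.6209, 0.0917, 0.1244]
tool_rot: [-3.141, 0.002, 1.655]
contact_force: [-14.1, 3.3, 15.8]
opening: 0.0308
grip_force: 15.0
```

```bash
python3 kn.py
python3 - <<'E'
from m2 import *
for t in('e1top','k_top','e1scene','k_scene'):
    n='top' if 'top' in t else 'scene'
    D=np.load(t+'.npz'); P=cloud(n,D['d']); F=pf(P); z=P[...,2]
    b=(abs(F[...,0])<9)&(abs(F[...,1])<9)&(z>.25)&(z<.36); print(t,b.sum(),np.median(z[b]))
E
```

```text
[-119.6104989    75.30103373] 0.12438543374735644 [-14.11059241   3.25594983  15.76244277] 0.03082523985058573
top -80 99 473.9 | top -68 121 474.3 | top -56 123 465.6 | top -44 23 178.6 | top -32 21 186.6 | top -20 22 190.6 | top -8 23 197.0 | top 4 13 202.8 | 
scene -80 64 473.1 | scene -68 58 475.2 | scene -56 13 174.3 | scene -44 25 179.5 | scene -32 25 185.9 | scene -20 24 191.8 | scene -8 25 197.4 | scene 4 17 202.4 | 
e1top 88 0.31572293267604384
k_top 87 0.30033595973203586
e1scene 59 0.3162251225519217
k_scene 0 nan
  return _methods._mean(a, axis=axis, dtype=dtype,
  ret = ret.dtype.type(ret / rcount)
```

>>> play_rows:
  rows:
    - [-0.1,0,0.2,0,0,0,0.1]
    - [-0.15,0,0.35,0,0,0,0.1]
    - [-0.15,0,0.35,0,0,0,0.1]
    - [-0.15,0,0.35,0,0,0,0.1]

```text
time: 21.1
tool_pos: [0.6211, 0.0896, 0.121]
tool_rot: [-3.141, 0.003, 1.655]
contact_force: [-14.3, 1.5, 16.4]
opening: 0.0311
grip_force: 15.0
```

```bash
python3 kn.py
```

```text
[-117.5143642    75.28777212] 0.1210181320308865 [-14.30007311   1.52353496  16.37035353] 0.03108804793908864
top -80 100 467.8 | top -68 112 471.8 | top -56 128 467.1 | top -44 23 178.9 | top -32 21 185.6 | top -20 22 191.8 | top -8 23 195.6 | top 4 13 201.8 | 
scene -80 52 468.0 | scene -68 58 471.2 | scene -56 22 465.9 | scene -44 29 180.3 | scene -32 26 186.8 | scene -20 25 193.7 | scene -8 25 196.1 | scene 4 18 204.0 |
```

>>> play_rows:
  rows:
    - [0,0,0,0,0,0,0.4]
    - [0,0,0,0,0,0,0.5]
    - [0,0,0,0,0,0,0.6]
    - [0,0,0,0,0,0,0.6]
    - [0.1,0,-1,0,0,0,0.6]
    - [0.2,0,-4,0,0,0,0.6]
    - [0.4,0,-8,0,0,0,0.6]
    - [1,0,-12,0,0,0,0.6]
    - [4,0,-16,0,0,0,0.6]
    - [8,0,-19,0,0,0,0.6]
    - [12,0,-20,0,0,0,0.6]
    - [12,0,-20,0,0,0,0.6]
    - [12,0,-20,0,0,0,0.6]

```text
time: 22.5
tool_pos: [0.6117, 0.2099, 0.3178]
tool_rot: [3.14, 0.005, 1.656]
contact_force: [-0.1, -0.9, 0.7]
opening: 0.055
grip_force: 0.0
```

```bash
python3 kn.py; python3 m4.py f | grep -v line
python3 - <<'E'
import cv2
a=cv2.imread('pics/fscene.png')[190:350,230:390]; b=cv2.imread('pics/ftop.png')
for v in(247,248,249,250): print(b[v,342:350,2])
cv2.imwrite('pics/c8.png',cv2.hconcat([cv2.resize(a,(400,400),interpolation=2),cv2.resize(b[170:290,250:370],(400,400),interpolation=2)]))
E
```

```text
[-238.09804464   76.4904571 ] 0.3178418692311669 [-0.07009557 -0.8565283   0.71148207] 0.05497170940763148
top -80 21 161.6 | top -68 21 166.5 | top -56 19 173.2 | top -44 23 179.9 | top -32 21 186.2 | top -20 20 195.3 | top -8 24 200.7 | top 4 13 201.6 | 
scene -80 30 162.6 | scene -68 31 168.2 | scene -56 29 174.8 | scene -44 26 180.6 | scene -32 24 185.6 | scene -20 21 191.2 | scene -8 24 199.0 | scene 4 14 203.7 | 
top edge y (-47, -33) [38.  38.  38.2 38.4  9.7] 248.9375 7.5
top edge y (31, 48) [20.7 18.9 19.1 19.1 12.4  5.3] 251.25 44.231445
scene edge y (-47, -33) [50.9 50.7 50.9 49.1 49.2] 103.6875 49.46875
scene edge y (31, 48) [39.3 40.  39.2 39.  37.1 38.4] 143.0 39.28125
[-235.99952796   76.63252777] [ 0.12208022 -1.17046128  0.72192393] 22.7
[248 250 252 250  18  23  25  24]
[241 242 245 245  65  21  23  26]
[238 242 246 244  77  16  23  23]
[239 242 245 242 133  15  25  24]
```

View pics/c8.png

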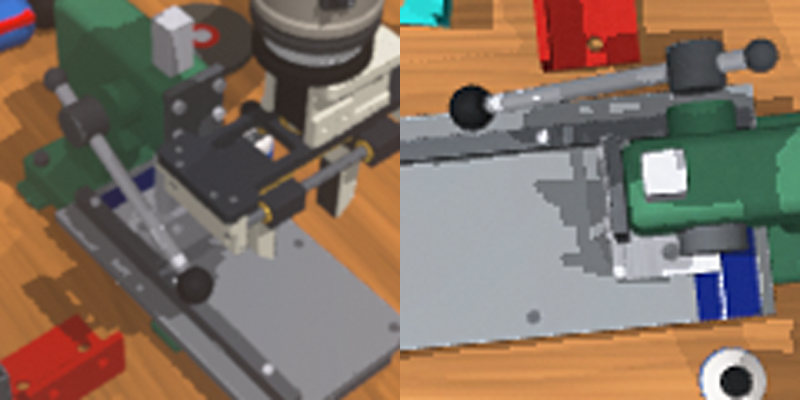

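```bash
python3 -c "
from cell import robot
print(robot.hand_in())"
```

```text
the job is handed in; nothing more can be done
None
```

I handed the job in at about 23 s of the 70 s allowed. The steel bracket is against the fence with its leading edge on the scribed line, to roughly half a millimetre in the top camera. The lever is at about 1.26 rad and stopped moving there when I pulled further, so the ram is down on the bracket. The arm was clear of everything at hand-in, and no verdict came back.

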